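# Hold a splash-shield frame corner true with an assembly square

### The arm

A 7-joint arm with a two-finger parallel gripper is mounted at the origin on the work surface. World frame = base frame: x ahead of the robot, y to its left, z up, the work surface at z = 0. Lengths are in m, angles in rad, forces in N, time in s.
With the tool pointing down it reaches from about 0.4 to 0.85 m from the base axis. Payload 4.5 kg.
Tool frame: the origin (TCP) lies where the fingers leave the gripper's body, on its centre line; the fingertips stand 64 mm ahead of it and the grasp point (between the pads) lies 45 mm ahead of it (bot.pinch_z is the distance from the TCP to the grasp point, in m); x points along the fingers, y is the direction in which the jaws open and shut, and the axes are right-handed (so a half turn about x gives the same grasp; the last joint's range is limited). The gripper opens to 88 mm and grips with 3 to 60 N. Pads are 18 mm wide; open, the fingers measure 123 mm over their backs; the gripper's body (75 mm by 187 mm) begins 45 mm behind the grasp point.
Start: joints at [-1.137, 0.689, -0.195, 1.565, 0.157, 0.902, -0.215], TCP at [0.243, 0.576, 0.303] pointing down, gripper open.
Joint ranges: [-3.01, 3.01], [-0.46, 2.08], [-1.47, 1.51], [0.13, 2.56], [-1, 4.14], [0.04, 2.09], [-2.66, 2.66]. Speed limits (rad/s): [2.57, 2.57, 3.14, 3.14, 3.14, 3.14, 3.14].

### API

Orientations are given as a unit quaternion [x, y, z, w].
In Python, from plant import readout, viewer, bot gives the robot as it stands.
- The arm moves only by the tool move_arm, never from a script. Its argument "motion" is a list of rows, each an object of numbers: "jaw": the finger opening in cm, from 0 to 8.81; "tx", "ty", "tz": the shift along the world's x, y, z in cm; "roll": the turn about the world's z in rad. In form: [{"jaw": .., "tx": .., "ty": .., "tz": .., "roll": ..}, ...]. A call has 1 to 5 rows; each row is the pose to reach, as a shift and turn from the pose commanded when the call began; what a row does not reach only later rows make up. A row lasts 1/8 s, in which the tool goes at most 62.5 mm and 10.7 degrees, less where a joint would pass 70% of its speed; a pose out of reach is approached as far as the arm can. A call with a gripper value outside its range is refused whole. The fingers move at their own pace and stop on an object; the grip force is fixed at half the most. Time passes only in rows, so rows that repeat a pose let the fingers close. It gives the time, the measured TCP pose, the force and the opening at its end, in the units of the state.
- readout.read_state(): the state, without advancing time (a new reading comes with each control period).
- viewer.read_camera(name): name is "scene" or "top" or "wrist"; returns (picture, depth): 384x512x3 uint8, red, green, blue; 384x512 float32, m along the optical axis (not along the pixel's ray), 0 where there is no reading.
- viewer.calibration(name): a dict with "fx", "fy", "cx", "cy" (pixels), "R" (3x3) and "t" (3): a world point X has camera coordinates R X + t. Camera axes: x right, y down, z forward; pixel columns grow to the right and rows downward; lengths in m; the calibration is good to about 2 mm. The wrist camera is an equidistant fisheye: a pixel r from the principal point sees the ray r / f radians off the axis. A picture is of the moment at which its call begins: read the wrist's pose just before it. calibration takes no time and is no camera call; for the wrist camera it gives the pose at the moment of the call.
- bot.sign_off(): hands the job in, once; it reports no verdict.
The state is a dict: "t": time; "joint_positions": joint angles; "dq": joint speeds; "joint_torque": joint torques, N m; "eef_pos": TCP position; "orientation": TCP orientation; "contact_force": force on the tool from outside, world axes, zero at the start; "wrist_torque": the same for the moment, N m; "gripper_width": finger opening in m.
Only numpy, scipy, OpenCV 4.12 (cv2) and the standard library are available. Lean on these libraries where they do the work, as an engineer would, in place of code of your own. Each camera call takes 0.05 s, during which the arm holds its last target.

### The job

The aluminium frame for a splash shield is being put together on the fume-hood bench: its base rail is fixed, but the cross rail still hangs on one loose screw and leans in. Pick up the red triangular square, lay it flat on the bench inside the corner and press it home until one leg bears flush along the base rail and the other has pushed the cross rail out to a true right angle and bears flush along it. Finish with the square still in your grip and still pressed firmly against both rails, so that the screw can be tightened, and leave the glassware, wash bottle and hex key where they are.

Things in the scene. Friction and masses are not known exactly. Their poses are not given: they have to be found in the camera images.
- square_grip (a point): Middle of the diagonal bar of the red flat triangular square (0.38 kg, 16 mm thick, lying flat), half-way up: grip here, across the bar's 26 mm width, along the square's x+y direction, one finger in the open window (about 68 mm deep from the bar), one outside. x, y: along its two legs, away from the right angle. The corner of the outer leg faces lies at (-80.8, -80.8) mm from here.
- square: The same square; origin: where its two outer leg faces would meet, on the underside; same axes. Legs 26 mm wide; nose clipped, so each outer face runs from 12 to 155 mm from the origin; diagonal bar 202 mm long. It rubs on the bench (friction about 0.6) if borne down on. It is home when its origin and axes lie on those of frame.
- frame: Fixed corner of the frame. Origin: on the bench, at the inside corner of the two rails when square. x runs along the base rail's inner face away from the corner; y at a right angle, where the cross rail's inner face belongs; z up. The square goes into the quadrant x > 0, y > 0. A joining plate with screws lies on top of the rails at the corner (up to 42 mm above the bench).
- base_rail: Base rail, rigidly fixed: smooth 30 x 30 mm slotted aluminium profile (slides easily, friction about 0.3), 310 mm long, lying on the bench from x = -30 to 280 mm in the frame's axes, inner face at frame y = 0, top 30 mm above the bench. Same origin and axes as frame.
- cross_rail (a joint): Lean of the loose cross rail, rad: 0 = square to the base rail, positive = leaning into the corner, negative = pushed out too far; range -0.06 to 0.2. Starts at 0.035 to 0.10, turns stiffly (0.25 N m, some 2 N at the leg's end), stays where left. Pivot: the loose screw at (-15, 18) mm in the frame's axes, so a rail lying flush on the square stops the square solidly.
- cross_rail_end (a point): On the cross rail (30 x 30 mm profile, 220 mm long, top 30 mm above the bench): the far end of its inner face, half-way up, 222 mm from the frame's corner. Its x and y axes are parallel to the frame's when the rail is true.
- flask: Bystander: empty round-bottomed glass flask, 92 mm across and 163 mm tall, sitting in the cork ring on the outer side of the base rail; origin at its lowest point.
- cork_ring: Bystander: cork ring, 84 mm across, 26 mm high, under the flask; origin at its underside's centre.
- wash_bottle: Bystander: white wash bottle with green cap and spout, 70 mm across, 215 mm tall, on the outer side of the base rail; origin at its underside's centre.
- hex_key: Bystander: bright steel L-shaped hex key, 85 x 28 mm, 6 mm thick, on the bench on the outer side of the cross rail; origin at its bend.
Mind the look-alikes: they are no part of the job. Of the things that look like the square, the middle-sized one is meant.

How it is judged:
By the outcome, as a careful person would: the job done as asked, in the order asked, and still so for the second after the job is handed in, while the arm keeps its last pose, push and grip.
It also fails if it takes over 50 s, if anything falls off the work surface, if the arm or the gripper's body presses on something with over 40 N, if the wrist force passes 120 N, or if a joint passes its speed limit or range.

## Working session

There is one attempt and no reset: what is moved stays moved. The work goes in short steps, Python scripts to look and compute and a tool call to move; the robot and the scene stay as the last step left them, time stands still between calls to the robot, and variables do not carry over. Pictures are saved under pics/ and viewed, and the job is handed in when it is done.

Besides the shell and the picture viewer there is one more tool, called after ">>>" as name(argument=value, ...), one argument or row to a line, values as JSON. move_arm: Moves the arm, as the interface text tells. Its arguments: {"type":"object","properties":{"motion":{"type":"array","items":{"type":"object","properties":{"jaw":{"type":"number"},"tx":{"type":"number"},"ty":{"type":"number"},"tz":{"type":"number"},"roll":{"type":"number"}}}}},"required":["motion"]}

```bash
mkdir -p pics; ls; python3 - <<'E'
from plant import readout, viewer, bot
import cv2,numpy as np
s=readout.read_state(); print({k:np.round(v,3).tolist() for k,v in s.items()}, bot.pinch_z)
for n in ("scene","top"):
    p,d=viewer.read_camera(n); cv2.imwrite(f"pics/{n}0.png",p[:,:,::-1]); np.savez(f"pics/{n}0.npz",p=p,d=d)
    c=viewer.calibration(n); print(n,c)
E
```

```text
pics
{'t': 0.0, 'joint_positions': [-1.137, 0.69, -0.195, 1.566, 0.157, 0.903, -0.215], 'dq': [-0.002, -0.001, -0.001, 0.001, -0.001, -0.001, 0.001], 'joint_torque': [0.001, -52.756, -1.267, -15.344, -0.053, 0.006, 0.0], 'eef_pos': [0.243, 0.575, 0.302], 'orientation': [0.14, 0.693, -0.141, 0.693], 'contact_force': [-0.652, 0.082, -0.679], 'wrist_torque': [-0.004, 0.047, -0.02], 'gripper_width': 0.088} 0.0453
scene {'fx': 463.6440648899544, 'fy': 463.6440648899544, 'cx': 253.79089963903306, 'cy': 186.760647315232, 'R': array([[-0.32459735,  0.94585121, -0.00143273],
       [ 0.71945401,  0.24591843, -0.64954603],
       [-0.61402157, -0.21187171, -0.76032092]]), 't': array([ 0.15971004, -0.33170942,  1.60865973])}
top {'fx': 478.22090300361725, 'fy': 478.22090300361725, 'cx': 259.34035676867444, 'cy': 185.65284124022475, 'R': array([[ 0.01761554, -0.99973616,  0.01474119],
       [-0.99581079, -0.01886562, -0.08947041],
       [ 0.0897249 , -0.01310337, -0.99588039]]), 't': array([-0.02419144,  0.47934071,  1.37387464])}
```

View pics/scene0.png

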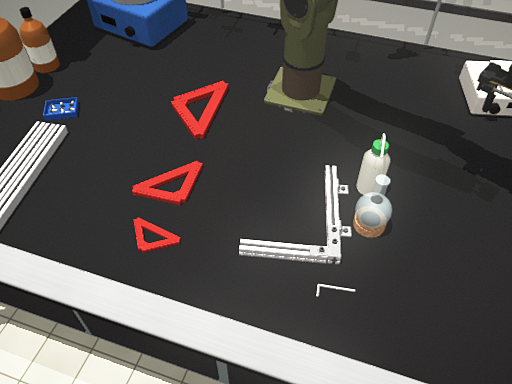

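View pics/top0.png

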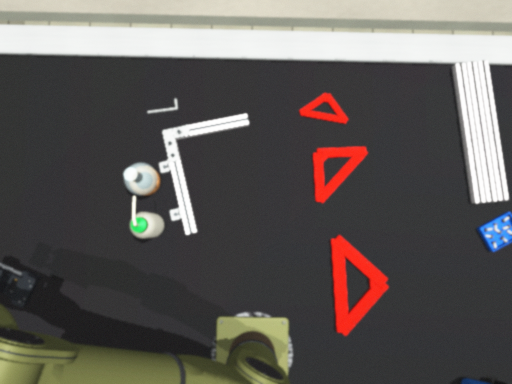

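```bash
cat > h.py <<'E'
import numpy as np, cv2
from plant import readout, viewer, bot
def ray(c,u,v,z):
    R,t=np.array(c['R']),np.array(c['t'])
    d=R.T@np.array([(u-c['cx'])/c['fx'],(v-c['cy'])/c['fy'],1]); o=-R.T@t
    return o+d*(z-o[2])/d[2]
def proj(c,X):
    q=np.array(c['R'])@np.array(X)+c['t']; return np.array([c['fx']*q[0]/q[2]+c['cx'],c['fy']*q[1]/q[2]+c['cy']])
def crop(p,x,y,w,h,k,name):
    im=cv2.resize(p[y:y+h,x:x+w,::-1],None,fx=k,fy=k,interpolation=cv2.INTER_CUBIC); cv2.imwrite(name,im)
E
python3 - <<'E'
from h import *
p=np.load('pics/top0.npz')['p']
crop(p,295,130,90,85,7,'pics/c_sq.png'); crop(p,110,95,150,150,4,'pics/c_fr.png')
c=viewer.calibration('top')
m=((p[:,:,0]>150)&(p[:,:,1]<80)&(p[:,:,2]<80)).astype(np.uint8)
n,l,st,ce=cv2.connectedComponentsWithStats(m); print(st,ce)
for i in range(1,n):
    if st[i,4]<100: continue
    pts=np.argwhere(l==i)[:,::-1].astype(np.float32)
    a,tri=cv2.minEnclosingTriangle(pts.reshape(-1,1,2)); tri=tri[:,0]
    W=np.array([ray(c,u,v,.016)for u,v in tri]); print(tri.round(1).tolist(),W.round(4).tolist(),[np.linalg.norm(W[k]-W[k-1]).round(4) for k in range(3)])
E
```

```text
[[     0      0    512    384 191674]
 [   299     93     50     31    725]
 [   313    146     55     57   1525]
 [   331    235     58    101   2684]] [[253.24809833 190.69865501]
 [324.23172414 109.42482759]
 [334.33245902 167.92196721]
 [352.95938897 284.29359165]]
[[352.6000061035156, 124.69999694824219], [327.70001220703125, 89.80000305175781], [292.0, 113.5999984741211]] [[0.6675, -0.2895, 0.016], [0.7717, -0.215, 0.016], [0.697, -0.1089, 0.016]] [np.float64(0.183), np.float64(0.1282), np.float64(0.1297)]
[[312.1000061035156, 147.5], [315.70001220703125, 210.89999389648438], [375.3999938964844, 144.89999389648438]] [[0.5964, -0.1696, 0.016], [0.4094, -0.1813, 0.016], [0.6081, -0.3572, 0.016]] [np.float64(0.188), np.float64(0.1873), np.float64(0.2653)]
[[392.8999938964844, 282.29998779296875], [329.79998779296875, 225.1999969482422], [336.8999938964844, 345.70001220703125]] [[0.2072, -0.4064, 0.016], [0.3683, -0.223, 0.016], [0.0264, -0.2448, 0.016]] [np.float64(0.2425), np.float64(0.2441), np.float64(0.3426)]
```

View pics/c_sq.png

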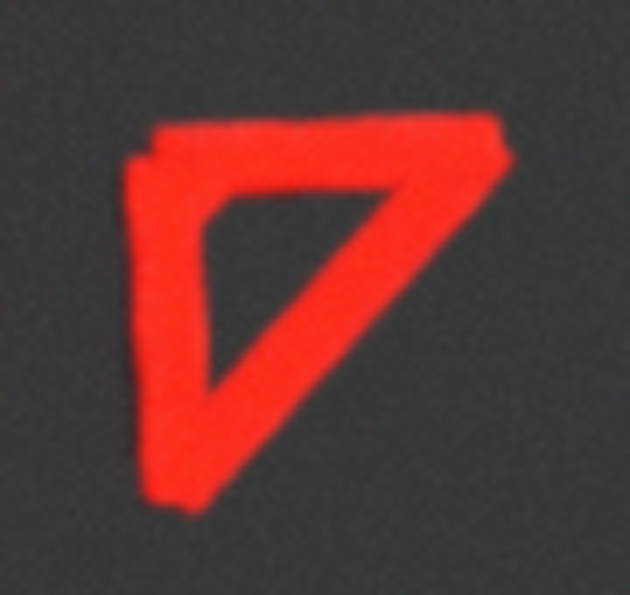

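View pics/c_fr.png

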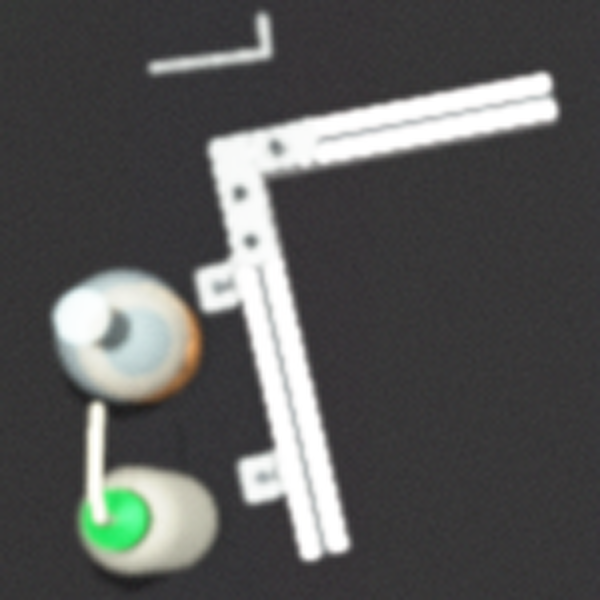

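```bash
cat > fit.py <<'E'
from h import *
def edge(g,a,b,n=60,w=5,lo=0.05,hi=0.95):
    """subpixel: strongest gradient along the normal of a-b, ransac-ish line fit; returns points"""
    a,b=np.array(a,float),np.array(b,float); d=(b-a)/np.linalg.norm(b-a); nrm=np.array([-d[1],d[0]]); out=[]
    s=np.arange(-w,w+.01,.1)
    for k in np.linspace(lo,hi,n):
        q=a+k*(b-a)+s[:,None]*nrm
        v=cv2.remap(g,q[:,0].astype(np.float32)[None],q[:,1].astype(np.float32)[None],cv2.INTER_LINEAR)[0]
        gr=np.abs(np.gradient(cv2.GaussianBlur(v[None],(0,0),6)[0])); i=np.argmax(gr)
        ww=gr[max(0,i-10):i+11]; out.append(a+k*(b-a)+nrm*(s[max(0,i-10):i+11]@ww/ww.sum()))
    return np.array(out)
def line(P):
    vx,vy,x,y=cv2.fitLine(P.astype(np.float32),cv2.DIST_HUBER,0,1e-3,1e-3).ravel(); d=np.array([vx,vy]);p=np.array([x,y])
    r=(P-p)@np.array([-vy,vx]); k=np.abs(r)<max(2*np.median(np.abs(r)),1e-4)
    vx,vy,x,y=cv2.fitLine(P[k].astype(np.float32),cv2.DIST_L2,0,1e-3,1e-3).ravel()
    return np.array([x,y]),np.array([vx,vy]),np.sqrt(np.mean(((P[k]-[x,y])@np.array([-vy,vx]))**2))
def inter(l1,l2):
    M=np.array([l1[1],-l2[1]]).T; s=np.linalg.solve(M,l2[0]-l1[0]); return l1[0]+s[0]*l1[1]
E
python3 - <<'E'
from fit import *
c=viewer.calibration('top'); p=np.load('pics/top0.npz')['p']; g=p.astype(np.float32)
gr=g[:,:,1]; red=g[:,:,0]
W=lambda P,z:np.array([ray(c,u,v,z)[:2] for u,v in P])
f=lambda x,y:(110+x/4,95+y/4)
s=lambda x,y:(295+x/7,130+y/7)
L={}
L['base_in']=line(W(edge(gr,f(268,190),f(347,535)),.03))
L['base_out']=line(W(edge(gr,f(268-57,150),f(305,550)),.03))
L['cross_in']=line(W(edge(gr,f(320,165),f(545,121)),.03))
L['cross_out']=line(W(edge(gr,f(320,120),f(545,75)),.03))
L['sqx']=line(W(edge(red,s(129,190),s(142,480)),.016))
L['sqy']=line(W(edge(red,s(170,128),s(480,115)),.016))
L['hyp']=line(W(edge(red,s(212,500),s(505,170)),.016))
for k,v in L.items(): print(k,v[0].round(4),v[1].round(4),'ang',np.degrees(np.arctan2(v[1][1],v[1][0])).round(2),'rms',v[2].round(5))
o=inter(L['sqx'],L['sqy']);print('sq origin',o, inter(L['sqx'],L['hyp']),inter(L['sqy'],L['hyp']))
print('rail inner meet',inter(L['base_in'],L['cross_in']))
# end of base rail
for n,px in (('base end in',f(350,545)),('base end out',f(303,558)),('cross end in',f(557,118)),('cross end out',f(548,74)),('outer corner',f(210,145))): print(n,W([px],.03).round(4))
print(np.array(readout.read_state()['orientation']))
from scipy.spatial.transform import Rotation as R
print(R.from_quat(readout.read_state()['orientation']).as_matrix().round(3))
E
```

```text
base_in [0.4708 0.1946] [0.9667 0.2559] ang 14.83 rms 0.0002
base_out [0.4826 0.2346] [0.9678 0.2516] ang 14.57 rms 0.00028
cross_in [0.6388 0.1085] [ 0.2132 -0.977 ] ang -77.69 rms 0.00021
cross_out [0.6766 0.1062] [ 0.2156 -0.9765] ang -77.55 rms 0.00019
sqx [ 0.5035 -0.1752] [0.9983 0.058 ] ang 3.32 rms 0.00041
sqy [ 0.6014 -0.2572] [ 0.0583 -0.9983] ang -86.66 rms 0.00037
hyp [ 0.5095 -0.2699] [ 0.7489 -0.6627] ang -41.51 rms 0.00017
sq origin [ 0.59629923 -0.16980925] [ 0.4086529  -0.18070215] [ 0.6071872  -0.35638496]
rail inner meet [0.6118886 0.2319388]
base end in [[0.3442 0.1599]]
base end out [[0.3343 0.1932]]
cross end in [[0.6585 0.0175]]
cross end out [[0.6912 0.0247]]
outer corner [[0.6332 0.2704]]
[ 0.13981041  0.69310103 -0.14096329  0.69295986]
[[-0.001  0.389  0.921]
 [-0.002  0.921 -0.389]
 [-1.    -0.002  0.   ]]
```

>>> move_arm(
  motion=[
    {"tz": 6},
    {"tx": 6, "ty": -3, "tz": 6, "roll": -0.1},
    {"tx": 10, "ty": -8, "tz": 6, "roll": -0.2},
    {"tx": 14, "ty": -13, "tz": 6, "roll": -0.3},
    {"tx": 17, "ty": -18, "tz": 6, "roll": -0.328},
  ],
)

```text
schema error: expected keys jaw, tx, ty, tz, roll
```

```bash
python3 - <<'E'
from fit import *
from scipy.spatial.transform import Rotation as R
c=viewer.calibration('top'); print('cam',-np.array(c['R']).T@c['t'])
p=np.load('pics/top0.npz')['p']; gr=p[:,:,1].astype(np.float32)
W=lambda P,z:np.array([ray(c,u,v,z)[:2] for u,v in P])
f=lambda x,y:(110+x/4,95+y/4)
b=line(W(edge(gr,f(268,190),f(347,535)),0)); bo=line(W(edge(gr,f(211,150),f(305,550)),.03))
k=line(W(edge(gr,f(320,165),f(545,121)),0)); ko=line(W(edge(gr,f(320,120),f(545,75)),.03))
for v in (b,bo,k,ko): print(v[0].round(4),np.degrees(np.arctan2(v[1][1],v[1][0])).round(2))
print('widths',(bo[0]-b[0])@np.array([-b[1][1],b[1][0]]),(ko[0]-k[0])@np.array([-k[1][1],k[1][0]]))
print('meet',inter(b,k), 'outer', inter(bo,ko))
s=readout.read_state(); print(s['eef_pos'],R.from_quat(s['orientation']).as_matrix()[:,1])
E
```

```text
cam [0.35448803 0.00286039 1.41145823]
[0.4734 0.1988] 14.83
[0.4826 0.2346] 14.57
[0.645  0.1108] -77.69
[0.6766 0.1062] -77.55
widths 0.032323755 0.029900376
meet [0.6174783  0.23691349] outer [0.63926333 0.27535877]
[0.24314738 0.57527864 0.301987  ] [ 0.38916928  0.9211648  -0.0016376 ]
```

>>> move_arm(
  motion=[
    {"jaw": 8.8, "tx": 0, "ty": 0, "tz": 6, "roll": 0},
    {"jaw": 8, "tx": 6, "ty": -3, "tz": 6, "roll": -0.1},
    {"jaw": 7, "tx": 10, "ty": -8, "tz": 6, "roll": -0.2},
    {"jaw": 6, "tx": 14, "ty": -13, "tz": 6, "roll": -0.3},
    {"jaw": 5.4, "tx": 17, "ty": -18, "tz": 6, "roll": -0.328},
  ],
)

```text
t: 0.72
eef_pos: [0.413, 0.3965, 0.3624]
orientation: [0.252, 0.66, -0.252, 0.661]
contact_force: [0.4, -0.4, -0.3]
gripper_width: 0.054
```

>>> move_arm(
  motion=[
    {"jaw": 5.4, "tx": 1, "ty": -6, "tz": 0, "roll": 0},
    {"jaw": 5.4, "tx": 2, "ty": -12, "tz": 0, "roll": 0},
    {"jaw": 5.4, "tx": 3, "ty": -18, "tz": 0, "roll": 0},
    {"jaw": 5.4, "tx": 4, "ty": -24, "tz": 0, "roll": 0},
    {"jaw": 5.4, "tx": 5, "ty": -30, "tz": 0, "roll": 0},
  ],
)

```text
t: 1.35
eef_pos: [0.4616, 0.0963, 0.3626]
orientation: [0.252, 0.661, -0.252, 0.661]
contact_force: [1.7, 0.1, 0.8]
gripper_width: 0.0542
```

>>> move_arm(
  motion=[
    {"jaw": 5.4, "tx": 1, "ty": -6, "tz": 0, "roll": 0},
    {"jaw": 5.4, "tx": 2, "ty": -12, "tz": 0, "roll": 0},
    {"jaw": 5.4, "tx": 3, "ty": -18, "tz": 0, "roll": 0},
    {"jaw": 5.4, "tx": 4, "ty": -24, "tz": 0, "roll": 0},
    {"jaw": 5.4, "tx": 5, "ty": -30, "tz": 0, "roll": 0},
  ],
)

```text
t: 1.98
eef_pos: [0.5116, -0.2035, 0.3625]
orientation: [0.252, 0.661, -0.251, 0.661]
contact_force: [1.3, 0.2, -0.2]
gripper_width: 0.0538
```

```bash
python3 - <<'E'
from h import *
s=readout.read_state(); c=viewer.calibration('wrist'); p,d=viewer.read_camera('wrist'); print(c); print(s['eef_pos'],s['joint_positions'])
cv2.imwrite('pics/w1.png',p[:,:,::-1]); np.savez('pics/w1.npz',p=p,d=d,**{k:np.array(v) for k,v in c.items()})
E
```

```text
{'fx': 297.3186396354542, 'fy': 297.3186396354542, 'cx': 255.46425568076512, 'cy': 193.23210028605354, 'R': array([[ 6.64700183e-01,  7.47109805e-01,  7.78175131e-04],
       [ 7.14015808e-01, -6.35562485e-01,  2.93669463e-01],
       [ 2.19897914e-01, -1.94646516e-01, -9.55906712e-01]]), 't': array([-0.187402  , -0.55366906,  0.29389999])}
[ 0.51161863 -0.2035453   0.36251075] [ 0.35972711  0.51569118 -0.10391515  1.71727959  0.0641775   0.91233554
  1.07313785]
```

View pics/w1.png

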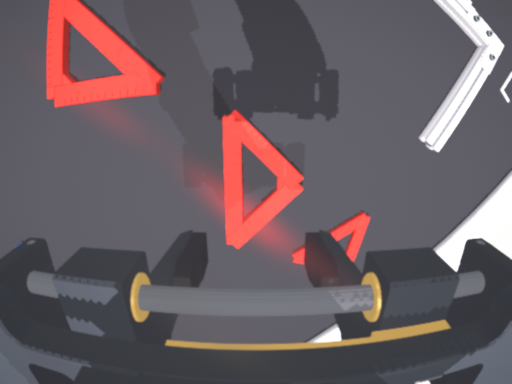

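```bash
cat >> fit.py <<'E'
def wray(c,u,v,z):
    R,t=np.array(c['R']),np.array(c['t']); a=np.array([(u-c['cx'])/c['fx'],(v-c['cy'])/c['fy']]); th=np.linalg.norm(a)
    q=np.array([0,0,1.]) if th<1e-9 else np.r_[a/th*np.sin(th),np.cos(th)]
    d=R.T@q; o=-R.T@t; return o+d*(z-o[2])/d[2]
def wproj(c,X):
    q=np.array(c['R'])@np.array(X)+c['t']; r=np.linalg.norm(q[:2]); th=np.arctan2(r,q[2]); return np.array([c['cx'],c['cy']])+c['fx']*th*q[:2]/max(r,1e-9)
def wedge(g,c,A,B,z,n=40,w=.008,lo=.1,hi=.9):
    """edge search in world plane z near A-B (world xy)"""
    A,B=np.array(A,float),np.array(B,float); d=(B-A)/np.linalg.norm(B-A); nr=np.array([-d[1],d[0]]); out=[]
    s=np.arange(-w,w,.0001)
    for k in np.linspace(lo,hi,n):
        q=A+k*(B-A)+s[:,None]*nr
        uv=np.array([wproj(c,[x,y,z]) for x,y in q]).astype(np.float32)
        v=cv2.remap(g,uv[None,:,0],uv[None,:,1],cv2.INTER_LINEAR)[0]
        gr=np.abs(np.gradient(cv2.GaussianBlur(v[None],(0,0),8)[0])); i=np.argmax(gr)
        ww=gr[max(0,i-12):i+13]; out.append(A+k*(B-A)+nr*(s[max(0,i-12):i+13]@ww/ww.sum()))
    return np.array(out)
E
python3 - <<'E'
from fit import *
z=np.load('pics/w1.npz'); c={k:z[k] for k in ('fx','fy','cx','cy','R','t')}; p=z['p']
print('cam',-c['R'].T@c['t'])
for uv in ((300,180),(225,118),(230,245)): print(uv,wray(c,*uv,.016).round(4))
o=np.array([.5963,-.1698]); a=np.radians(183.33); X=np.array([np.cos(a),np.sin(a)]);Y=np.array([-X[1],X[0]])
S=lambda x,y:o+X*x+Y*y
red=p[:,:,0].astype(np.float32)
def rep(n,A,B,zz,**k):
    l=line(wedge(red,c,S(*A),S(*B),zz,**k)); print(n,l[0].round(4),np.degrees(np.arctan2(l[1][1],l[1][0])).round(2),l[2].round(5)); return l
lx=rep('sqx',(.02,0),(.15,0),.016); ly=rep('sqy',(0,.02),(0,.15),.016)
h=rep('hyp',(.165,.015),(.015,.165),.016); hi=rep('hypin',(.11,.033),(.033,.11),.016)
o2=inter(lx,ly);print(o2)
for l in (h,hi): print('dist from o', abs((o2-l[0])@np.array([-l[1][1],l[1][0]])))
im=p.copy()
for P in ((.012,0),(.155,0),(0,.012),(0,.155),(.0808,.0808)):
    u,v=wproj(c,[*S(*P),.016]); cv2.circle(im,(int(round(u)),int(round(v))),1,(0,255,0),-1)
crop(im,190,90,130,170,4,'pics/w1c.png')
E
```

```text
cam [ 0.45526661 -0.1546748   0.4436825 ]
(300, 180) [ 0.5825 -0.1782  0.016 ]
(225, 118) [ 0.4407 -0.1995  0.016 ]
(230, 245) [ 0.5916 -0.3304  0.016 ]
sqx [ 0.5133 -0.1753] 3.49 7e-05
sqy [ 0.6015 -0.2563] -86.45 0.0001
hyp [ 0.5074 -0.265 ] -41.58 0.00017
hypin [ 0.5272 -0.2451] -41.16 0.00012
[ 0.59619164 -0.17026669]
dist from o 0.12982905
dist from o 0.10176027
```

View pics/w1c.png

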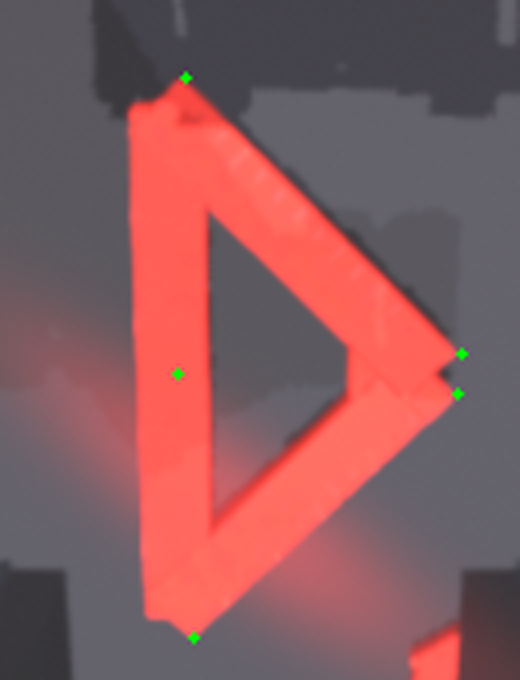

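>>> move_arm(
  motion=[
    {"jaw": 5.4, "tx": 0.9, "ty": -5.2, "tz": -2, "roll": 0.003},
    {"jaw": 5.4, "tx": 0.9, "ty": -5.2, "tz": -8, "roll": 0.003},
    {"jaw": 5.4, "tx": 0.9, "ty": -5.2, "tz": -14, "roll": 0.003},
    {"jaw": 5.4, "tx": 0.9, "ty": -5.2, "tz": -20, "roll": 0.003},
    {"jaw": 5.4, "tx": 0.9, "ty": -5.2, "tz": -24, "roll": 0.003},
  ],
)

```text
t: 2.65
eef_pos: [0.5195, -0.2529, 0.1198]
orientation: [0.251, 0.662, -0.251, 0.66]
contact_force: [0.4, -0.1, 0.1]
gripper_width: 0.0538
```

```bash
python3 - <<'E'
from fit import *
from scipy.spatial.transform import Rotation as R
s=readout.read_state(); c=viewer.calibration('wrist'); p,d=viewer.read_camera('wrist'); print(s['eef_pos'],R.from_quat(s['orientation']).as_matrix()[:,1].round(4),s['contact_force'])
cv2.imwrite('pics/w2.png',p[:,:,::-1])
z=np.load('pics/top0.npz'); ct=viewer.calibration('top')
for n,uv in (('flask',(140,180)),('bottle',(147,225)),('cap',(138,225))):
    dd=z['d'][uv[1],uv[0]]; q=np.array([(uv[0]-ct['cx'])/ct['fx']*dd,(uv[1]-ct['cy'])/ct['fy']*dd,dd]); print(n,(ct['R'].T@(q-ct['t'])).round(3))
E
```

```text
[ 0.51946856 -0.25289763  0.11982182] [ 0.6629  0.7487 -0.0009] [ 0.42915436 -0.05739188  0.11474753]
flask [0.481 0.31  0.114]
bottle [0.359 0.277 0.16 ]
cap [0.359 0.295 0.181]
```

View pics/w2.png

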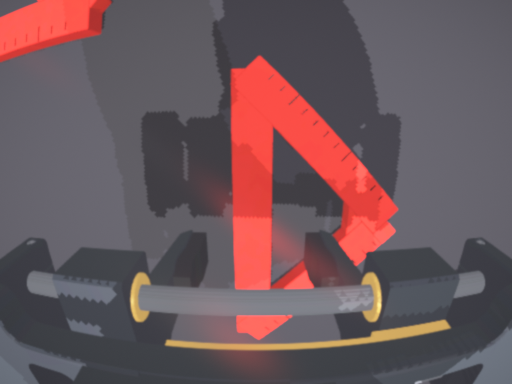

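>>> move_arm(
  motion=[
    {"jaw": 5.4, "tx": 0, "ty": 0, "tz": -3, "roll": 0},
    {"jaw": 5.4, "tx": 0, "ty": 0, "tz": -4, "roll": 0},
    {"jaw": 5.4, "tx": 0, "ty": 0, "tz": -4, "roll": 0},
    {"jaw": 5.4, "tx": 0, "ty": 0, "tz": -4, "roll": 0},
  ],
)

```text
t: 3.2
eef_pos: [0.5213, -0.254, 0.084]
orientation: [0.251, 0.66, -0.251, 0.662]
contact_force: [0.3, -0.4, 0.2]
gripper_width: 0.0538
```

>>> move_arm(
  motion=[
    {"jaw": 5.4, "tx": 0, "ty": -0.1, "tz": -1, "roll": 0},
    {"jaw": 5.4, "tx": 0, "ty": -0.1, "tz": -1.5, "roll": 0},
    {"jaw": 5.4, "tx": 0, "ty": -0.1, "tz": -1.7, "roll": 0},
    {"jaw": 5.4, "tx": 0, "ty": -0.1, "tz": -1.7, "roll": 0},
  ],
)

```text
t: 3.7
eef_pos: [0.5206, -0.2546, 0.0655]
orientation: [0.251, 0.661, -0.251, 0.661]
contact_force: [-0.1, -0.6, -0.2]
gripper_width: 0.0538
```

Close.

>>> move_arm(
  motion=[
    {"jaw": 3.5, "tx": 0, "ty": 0, "tz": 0, "roll": 0},
    {"jaw": 2, "tx": 0, "ty": 0, "tz": 0, "roll": 0},
    {"jaw": 1, "tx": 0, "ty": 0, "tz": 0, "roll": 0},
    {"jaw": 1, "tx": 0, "ty": 0, "tz": 0, "roll": 0},
    {"jaw": 1, "tx": 0, "ty": 0, "tz": 0, "roll": 0},
  ],
)

```text
t: 4.32
eef_pos: [0.5203, -0.2551, 0.0659]
orientation: [0.251, 0.661, -0.251, 0.661]
contact_force: [-1.0, -1.1, 2.2]
gripper_width: 0.0256
```

```bash
cat > snap.py <<'E'
import sys
from fit import *
from scipy.spatial.transform import Rotation as R
def snap(cam,name):
    s=readout.read_state(); c=viewer.calibration(cam); p,d=viewer.read_camera(cam)
    cv2.imwrite(f'pics/{name}.png',p[:,:,::-1]); np.savez(f'pics/{name}.npz',p=p,d=d,**{k:np.array(v) for k,v in c.items()})
    M=R.from_quat(s['orientation']).as_matrix(); 
    print(round(s['t'],2),np.round(s['eef_pos'],4),'jaw ang',np.degrees(np.arctan2(M[1,1],M[0,1])).round(2),'tilt',M[:,0].round(4),'F',np.round(s['contact_force'],1),'T',np.round(s['wrist_torque'],2),'w',round(float(s['gripper_width']),4))
    return p,d,c,s
E
python3 -c "
from snap import *
snap('wrist','w3')"
```

```text
4.33 [ 0.5203 -0.2551  0.0659] jaw ang 48.45 tilt [-5.e-04 -4.e-04 -1.e+00] F [-1.  -1.1  2.2] T [-0.28  0.32 -0.01] w 0.0256
```

View pics/w3.png

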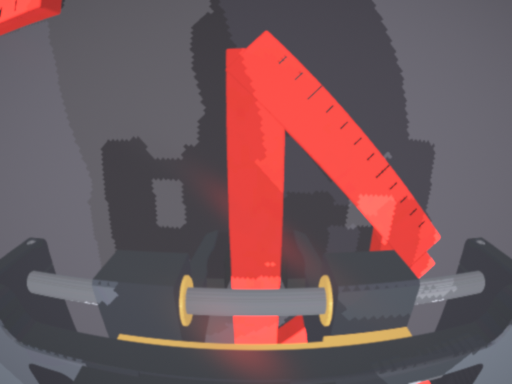

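>>> move_arm(
  motion=[
    {"jaw": 1, "tx": 0, "ty": 0, "tz": 2, "roll": 0},
    {"jaw": 1, "tx": 0, "ty": 0, "tz": 5, "roll": 0},
    {"jaw": 1, "tx": 0, "ty": 2, "tz": 8, "roll": 0},
    {"jaw": 1, "tx": 0.5, "ty": 6, "tz": 8, "roll": 0.05},
    {"jaw": 1, "tx": 1, "ty": 11, "tz": 8, "roll": 0.1},
  ],
)

```text
t: 5.0
eef_pos: [0.5312, -0.1444, 0.1472]
orientation: [0.218, 0.672, -0.217, 0.674]
contact_force: [0.0, 0.9, -3.8]
gripper_width: 0.0254
```

>>> move_arm(
  motion=[
    {"jaw": 1, "tx": 0.5, "ty": 5, "tz": 0, "roll": 0.05},
    {"jaw": 1, "tx": 1, "ty": 10, "tz": 0, "roll": 0.097},
    {"jaw": 1, "tx": 1, "ty": 15, "tz": 0, "roll": 0.097},
    {"jaw": 1, "tx": 1, "ty": 17, "tz": 0, "roll": 0.097},
    {"jaw": 1, "tx": 1, "ty": 17, "tz": 0, "roll": 0.097},
  ],
)

```text
t: 5.62
eef_pos: [0.5406, 0.0282, 0.1464]
orientation: [0.184, 0.683, -0.182, 0.683]
contact_force: [0.4, -0.7, -3.6]
gripper_width: 0.026
```

```bash
python3 -c "
from snap import *
snap('wrist','w4')"
```

```text
5.62 [0.5406 0.0282 0.1464] jaw ang 60.04 tilt [ 6.0e-04  2.1e-03 -1.0e+00] F [ 0.4 -0.7 -3.6] T [-0.19  0.09  0.04] w 0.026
```

View pics/w4.png

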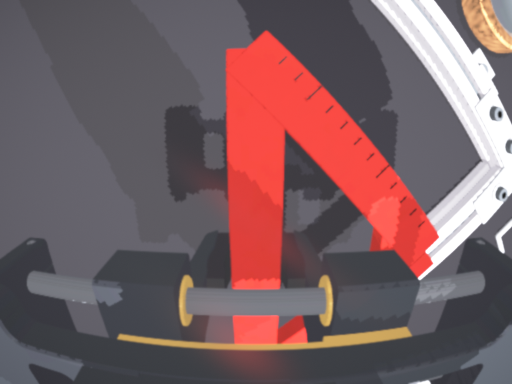

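```bash
cat > rail.py <<'E'
from fit import *
O=np.array([.6168,.2367]); a=np.radians(194.7); X=np.array([np.cos(a),np.sin(a)]);Y=np.array([-X[1],X[0]])
F=lambda x,y:O+X*x+Y*y
def rep(n,g,c,A,B,zz,**k):
    P=wedge(g,c,F(*A),F(*B),zz,**k); l=line(P); fr=(l[0]-O)@np.array([X,Y]).T
    print(n,'frame pt mm',(fr*1e3).round(2),'ang',np.degrees(np.arctan2(l[1][1],l[1][0])).round(2),'rms',l[2].round(5)); return l
def load(n):
    z=np.load(f'pics/{n}.npz'); return z['p'],{k:z[k] for k in ('fx','fy','cx','cy','R','t')}
E
python3 - <<'E'
from rail import *
p,c=load('w4'); g=p[:,:,1].astype(np.float32)
im=p.copy()
for P,z,col in (((0,0),0,(0,255,0)),((.28,0),0,(0,255,0)),((.1,0),0,(0,255,0)),((.2,0),0,(0,255,0)),((.1,0),.03,(255,0,255)),((.2,0),.03,(255,0,255)),((.28,0),.03,(255,0,255)),((0,.1),0,(0,255,0)),((0,.1),.03,(255,0,255))):
    u,v=wproj(c,[*F(*P),z]); cv2.circle(im,(int(round(u)),int(round(v))),1,col,-1)
crop(im,362,0,150,290,3,'pics/w4c.png')
rep('base z0',g,c,(.06,0),(.20,0),0)
rep('base z30',g,c,(.06,0),(.20,0),.03)
E
```

```text
base z0 frame pt mm [125.69   0.39] ang 14.69 rms 5e-05fit.py:34: RuntimeWarning: invalid value encountered in scalar divide
  ww=gr[max(0,i-12):i+13]; out.append(A+k*(B-A)+nr*(s[max(0,i-12):i+13]@ww/ww.sum()))
Traceback (most recent call last):
  File "rail.py", line 5, in rep
    P=wedge(g,c,F(*A),F(*B),zz,**k); l=line(P); fr=(l[0]-O)@np.array([X,Y]).T
                                       ~~~~^^^
  File "fit.py", line 15, in line
    vx,vy,x,y=cv2.fitLine(P[k].astype(np.float32),cv2.DIST_L2,0,1e-3,1e-3).ravel()
              ~~~~~~~~~~~^^^^^^^^^^^^^^^^^^^^^^^^^^^^^^^^^^^^^^^^^^^^^^^^^
cv2.error: OpenCV(4.12.0) /io/opencv/modules/imgproc/src/linefit.cpp:50: error: (-215:Assertion failed) count > 0 in function 'fitLine2D_wods'
```

View pics/w4c.png

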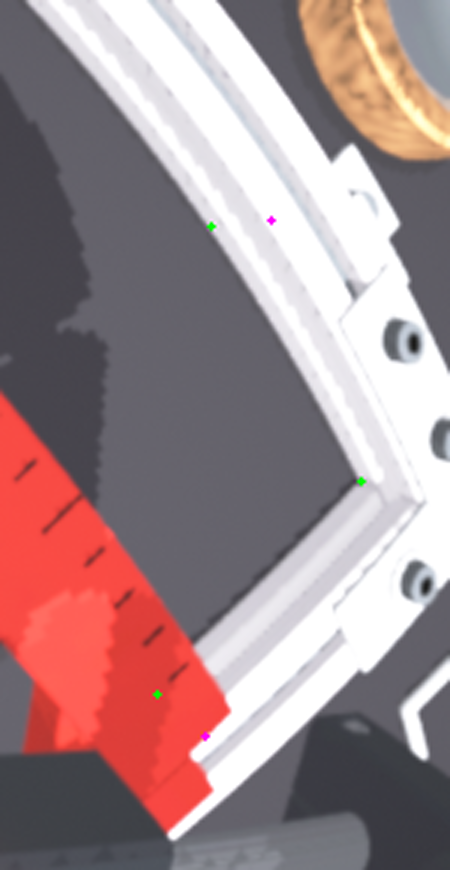

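```bash
python3 - <<'E'
from fit import *
import rail
for n,o,ang,zt,tcp,jaw in (('w3',(.5962,-.1703),183.5,.016,(.5203,-.2551),48.45),('w4',None,195.04,.0965,(.5406,.0282),60.04)):
    p,c=rail.load(n); a=np.radians(ang);X=np.array([np.cos(a),np.sin(a)]);Y=np.array([-X[1],X[0]])
    if o is None: o=np.array(tcp)-.0808*(X+Y)
    S=lambda x,y:o+X*x+Y*y
    l=line(wedge(p[:,:,0].astype(np.float32),c,S(.04,0),S(.15,0),zt)); an=np.degrees(np.arctan2(l[1][1],l[1][0]))
    r=l[0]-np.array(tcp); print(n,'edge ang',an.round(2),'minus jaw+45',(an-jaw+45).round(2),'rms',l[2].round(5),'perp dist mm',1e3*r@np.array([-l[1][1],l[1][0]]))
E
```

```text
w3 edge ang 3.53 minus jaw+45 0.08 rms 4e-05 perp dist mm 79.45332325328566
w4 edge ang 15.09 minus jaw+45 0.05 rms 3e-05 perp dist mm 79.43813481623663
```

>>> move_arm(
  motion=[
    {"jaw": 1, "tx": -0.3, "ty": 5, "tz": 0, "roll": -0.005},
    {"jaw": 1, "tx": -0.3, "ty": 9, "tz": -1, "roll": -0.005},
    {"jaw": 1, "tx": -0.3, "ty": 9, "tz": -5, "roll": -0.005},
    {"jaw": 1, "tx": -0.3, "ty": 9, "tz": -7, "roll": -0.005},
    {"jaw": 1, "tx": -0.3, "ty": 9, "tz": -7, "roll": -0.005},
  ],
)

```text
t: 6.3
eef_pos: [0.537, 0.1128, 0.0747]
orientation: [0.186, 0.683, -0.188, 0.681]
contact_force: [-0.2, -0.9, -4.3]
gripper_width: 0.0257
```

```bash
python3 -c "
from snap import *
snap('wrist','w5');p,*_=snap('top','t5'); crop(p,110,95,170,160,4,'pics/t5c.png')"
```

```text
6.3 [0.537  0.1128 0.0747] jaw ang 59.31 tilt [-0.003  -0.0022 -1.    ] F [-0.2 -0.9 -4.3] T [-0.11  0.11  0.04] w 0.0257
6.35 [0.5377 0.1132 0.0757] jaw ang 59.31 tilt [-9.0e-04 -1.4e-03 -1.0e+00] F [ 0.3  0.6 -2.8] T [-0.14  0.01 -0.03] w 0.0257
```

View pics/w5.png

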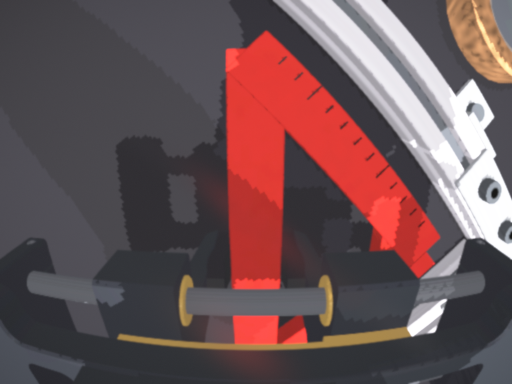

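View pics/t5c.png

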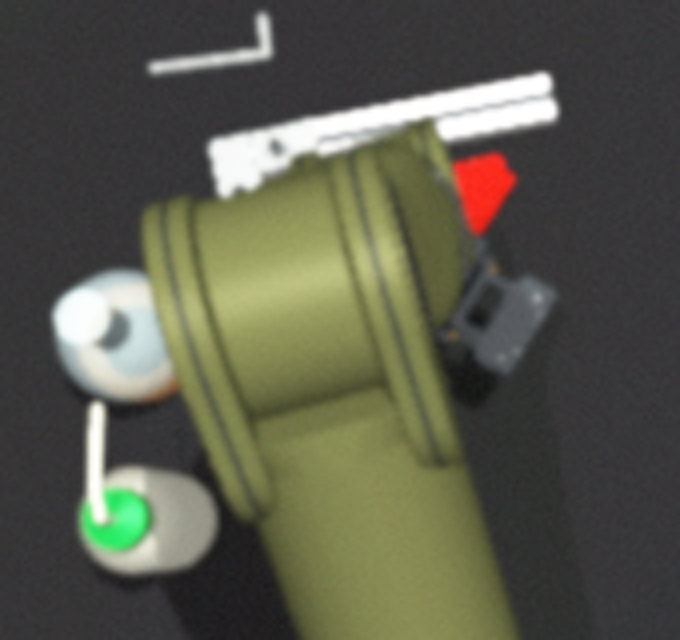

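```bash
python3 -c "
from snap import *
p,*_=snap('scene','s5'); crop(p,220,80,200,200,4,'pics/s5c.png')"
```

```text
6.4 [0.5382 0.1137 0.0764] jaw ang 59.34 tilt [ 7.e-04 -7.e-04 -1.e+00] F [-0.1  0.3 -2.8] T [-0.09  0.04  0.04] w 0.0255
```

View pics/s5c.png

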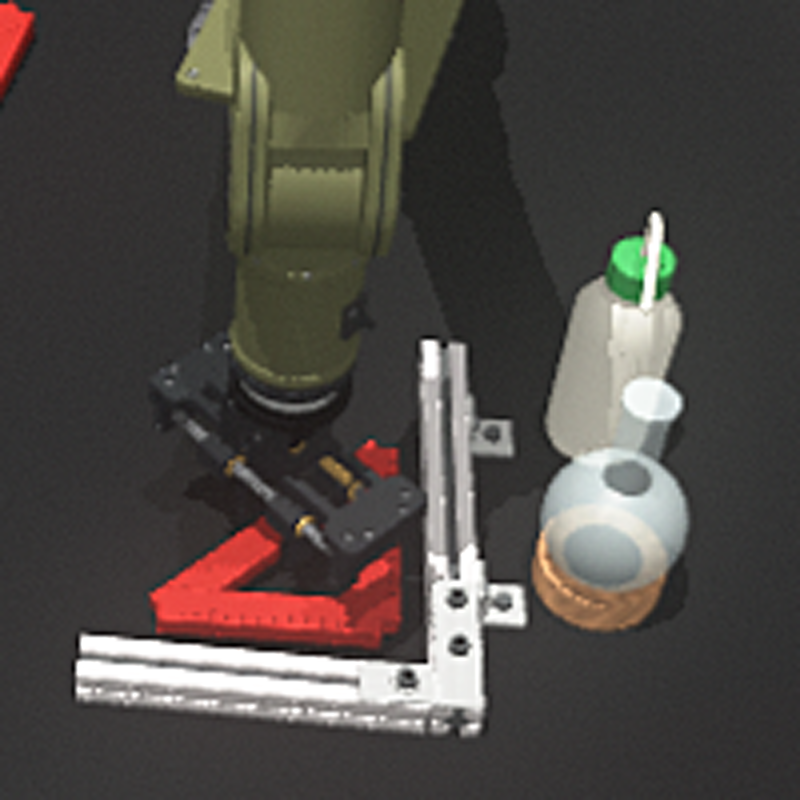

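>>> move_arm(
  motion=[
    {"jaw": 1, "tx": 0, "ty": 0, "tz": -0.5, "roll": 0.003},
    {"jaw": 1, "tx": 0, "ty": 0, "tz": -0.8, "roll": 0.003},
    {"jaw": 1, "tx": 0, "ty": 0, "tz": -0.9, "roll": 0.003},
    {"jaw": 1, "tx": 0, "ty": 0, "tz": -0.9, "roll": 0.003},
    {"jaw": 1, "tx": 0, "ty": 0, "tz": -0.9, "roll": 0.003},
  ],
)

```text
t: 7.08
eef_pos: [0.5377, 0.1153, 0.0668]
orientation: [0.185, 0.682, -0.185, 0.682]
contact_force: [0.9, 0.6, -3.6]
gripper_width: 0.0257
```

```bash
python3 -c "
from snap import *
snap('wrist','w6')"
```

```text
7.08 [0.5377 0.1153 0.0668] jaw ang 59.65 tilt [ 1.e-04  1.e-04 -1.e+00] F [ 0.9  0.6 -3.6] T [-0.18  0.1   0.01] w 0.0257
```

>>> move_arm(
  motion=[
    {"jaw": 1, "tx": 0, "ty": 0, "tz": -0.1, "roll": 0},
    {"jaw": 1, "tx": -0.1, "ty": 0.4, "tz": -0.1, "roll": 0},
    {"jaw": 1, "tx": -0.2, "ty": 0.8, "tz": -0.1, "roll": 0},
    {"jaw": 1, "tx": -0.35, "ty": 1.3, "tz": -0.1, "roll": 0},
    {"jaw": 1, "tx": -0.35, "ty": 1.3, "tz": -0.1, "roll": 0},
  ],
)

```text
t: 7.75
eef_pos: [0.534, 0.1295, 0.0658]
orientation: [0.185, 0.683, -0.184, 0.682]
contact_force: [-0.5, 2.2, -1.0]
gripper_width: 0.0257
```

```bash
cat > st.py <<'E'
from snap import *
X=np.array([-.9673,-.2538]);Y=np.array([.2538,-.9673]);O=np.array([.6168,.2367])
def st(n=None):
    p,d,c,s=snap('wrist',n); e=np.array(s['eef_pos'])[:2]-O; f=np.array(s['contact_force'])[:2]
    print('frame TCP mm',(1e3*np.array([e@X,e@Y])).round(2),'home 82.2 79.8; F frame',np.array([f@X,f@Y]).round(1)); return p,d,c,s
E
python3 -c "
from st import *
st('w7')"
```

```text
7.75 [0.534  0.1295 0.0658] jaw ang 59.72 tilt [ 1.0e-04  1.1e-03 -1.0e+00] F [-0.5  2.2 -1. ] T [ 0.27  0.1  -0.04] w 0.0257
frame TCP mm [107.3   82.66] home 82.2 79.8; F frame [-0.1 -2.3]
```

View pics/w7.png

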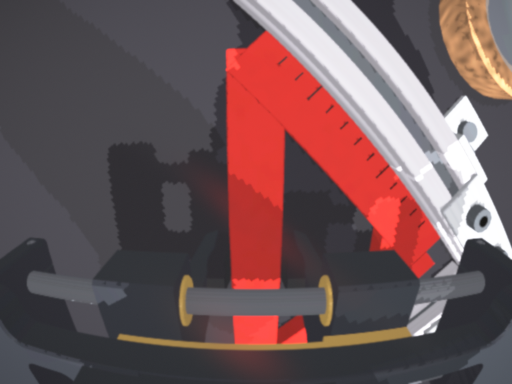

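>>> move_arm(
  motion=[
    {"jaw": 1, "tx": -0.05, "ty": 0.2, "tz": 0, "roll": 0},
    {"jaw": 1, "tx": -0.08, "ty": 0.3, "tz": 0, "roll": 0},
    {"jaw": 1, "tx": -0.1, "ty": 0.4, "tz": 0, "roll": 0},
    {"jaw": 1, "tx": -0.1, "ty": 0.4, "tz": 0, "roll": 0},
  ],
)

```text
t: 8.3
eef_pos: [0.5333, 0.1319, 0.0659]
orientation: [0.185, 0.682, -0.185, 0.683]
contact_force: [0.3, -2.9, 0.4]
gripper_width: 0.0258
```

```bash
python3 -c "
from st import *
st('w8')"
```

```text
8.3 [0.5333 0.1319 0.0659] jaw ang 59.62 tilt [ 3.e-04 -3.e-04 -1.e+00] F [ 0.3 -2.9  0.4] T [-0.46 -0.06 -0.07] w 0.0258
frame TCP mm [107.34  80.15] home 82.2 79.8; F frame [0.5 2.9]
```

View pics/w8.png

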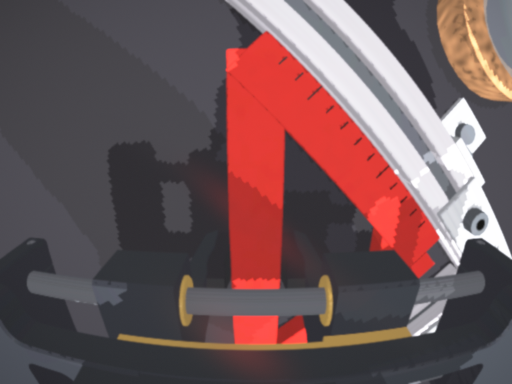

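>>> move_arm(
  motion=[
    {"jaw": 1, "tx": -0.05, "ty": 0.15, "tz": 0, "roll": 0},
    {"jaw": 1, "tx": -0.05, "ty": 0.2, "tz": 0, "roll": 0},
    {"jaw": 1, "tx": -0.05, "ty": 0.2, "tz": 0, "roll": 0},
  ],
)

```text
t: 8.72
eef_pos: [0.5333, 0.1325, 0.0659]
orientation: [0.185, 0.682, -0.186, 0.683]
contact_force: [1.3, -4.7, 1.0]
gripper_width: 0.0258
```

```bash
python3 -c "
from st import *
st('w9')"
```

```text
8.72 [0.5333 0.1325 0.0659] jaw ang 59.58 tilt [ 0.001  -0.0022 -1.    ] F [ 1.3 -4.7  1. ] T [-1.1  -0.36  0.08] w 0.0258
frame TCP mm [107.22  79.58] home 82.2 79.8; F frame [-0.   4.9]
```

>>> move_arm(
  motion=[
    {"jaw": 1, "tx": 0.4, "ty": 0.1, "tz": 0, "roll": 0},
    {"jaw": 1, "tx": 0.8, "ty": 0.2, "tz": 0, "roll": 0},
    {"jaw": 1, "tx": 1.2, "ty": 0.32, "tz": 0, "roll": 0},
    {"jaw": 1, "tx": 1.6, "ty": 0.42, "tz": 0, "roll": 0},
    {"jaw": 1, "tx": 1.6, "ty": 0.42, "tz": 0, "roll": 0},
  ],
)

```text
t: 9.4
eef_pos: [0.5448, 0.1355, 0.0657]
orientation: [0.183, 0.685, -0.188, 0.68]
contact_force: [-6.0, -6.7, 9.3]
gripper_width: 0.0256
```

```bash
python3 -c "
from st import *
st('w10')"
```

```text
9.4 [0.5448 0.1355 0.0657] jaw ang 59.58 tilt [-0.0091 -0.0051 -0.9999] F [-6.  -6.7  9.3] T [-1.35  1.28  0.05] w 0.0256
frame TCP mm [95.34 79.64] home 82.2 79.8; F frame [7.5 4.9]
```

View pics/w10.png

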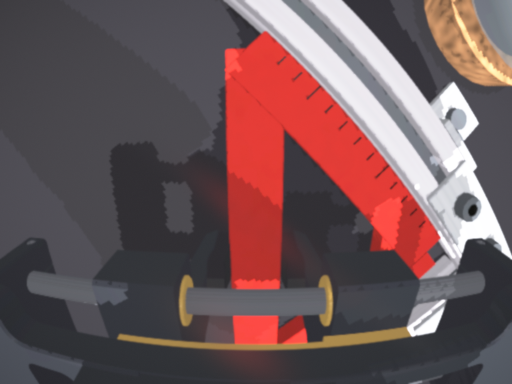

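>>> move_arm(
  motion=[
    {"jaw": 1, "tx": 0, "ty": 0, "tz": 0.15, "roll": 0},
    {"jaw": 1, "tx": 0.1, "ty": 0.02, "tz": 0.15, "roll": 0},
    {"jaw": 1, "tx": 0.1, "ty": 0.02, "tz": 0.15, "roll": 0},
  ],
)

```text
t: 9.82
eef_pos: [0.5482, 0.1364, 0.0665]
orientation: [0.184, 0.683, -0.187, 0.681]
contact_force: [-0.2, -5.3, -4.0]
gripper_width: 0.0255
```

```bash
python3 -c "
from st import *
st('w11')"
```

```text
9.82 [0.5482 0.1364 0.0665] jaw ang 59.58 tilt [-0.0039 -0.0035 -1.    ] F [-0.2 -5.3 -4. ] T [-1.24  0.13 -0.03] w 0.0255
frame TCP mm [91.83 79.59] home 82.2 79.8; F frame [1.6 5.1]
```

>>> move_arm(
  motion=[
    {"jaw": 1, "tx": 0.2, "ty": 0.05, "tz": 0, "roll": 0},
    {"jaw": 1, "tx": 0.4, "ty": 0.1, "tz": 0, "roll": 0},
    {"jaw": 1, "tx": 0.6, "ty": 0.15, "tz": 0, "roll": 0},
    {"jaw": 1, "tx": 0.6, "ty": 0.15, "tz": 0, "roll": 0},
  ],
)

```text
t: 10.38
eef_pos: [0.5536, 0.1378, 0.0662]
orientation: [0.184, 0.684, -0.187, 0.681]
contact_force: [-0.8, -5.4, -4.0]
gripper_width: 0.0258
```

```bash
python3 -c "
from st import *
st('w12');snap('scene','s12')"
```

```text
10.38 [0.5536 0.1378 0.0662] jaw ang 59.59 tilt [-0.0055 -0.0039 -1.    ] F [-0.8 -5.4 -4. ] T [-1.23  0.32 -0.01] w 0.0258
frame TCP mm [86.26 79.58] home 82.2 79.8; F frame [2.1 5.1]
10.43 [0.5536 0.1378 0.0663] jaw ang 59.59 tilt [-0.0053 -0.0038 -1.    ] F [-1.5 -6.6 -3.6] T [-1.27  0.28  0.03] w 0.0259
```

>>> move_arm(
  motion=[
    {"jaw": 1, "tx": 0.15, "ty": 0.04, "tz": 0, "roll": 0},
    {"jaw": 1, "tx": 0.3, "ty": 0.08, "tz": 0, "roll": 0},
    {"jaw": 1, "tx": 0.4, "ty": 0.11, "tz": 0, "roll": 0},
    {"jaw": 1, "tx": 0.5, "ty": 0.13, "tz": 0, "roll": 0},
    {"jaw": 1, "tx": 0.5, "ty": 0.13, "tz": 0, "roll": 0},
  ],
)

```text
t: 11.1
eef_pos: [0.5579, 0.139, 0.0661]
orientation: [0.183, 0.684, -0.188, 0.68]
contact_force: [-2.4, -6.4, -5.0]
gripper_width: 0.0258
```

```bash
python3 -c "
from st import *
st('w13');p,*_=snap('scene','s13'); crop(p,225,150,130,120,5,'pics/s13c.png')"
```

```text
11.1 [0.5579 0.139  0.0661] jaw ang 59.6 tilt [-0.0068 -0.0043 -1.    ] F [-2.4 -6.4 -5. ] T [-1.32  0.48 -0.01] w 0.0258
frame TCP mm [81.73 79.59] home 82.2 79.8; F frame [4.  5.6]
11.15 [0.5579 0.1389 0.0661] jaw ang 59.59 tilt [-0.0068 -0.0043 -1.    ] F [-1.3 -5.4 -3.2] T [-1.28  0.49  0.04] w 0.0256
```

View pics/s13c.png

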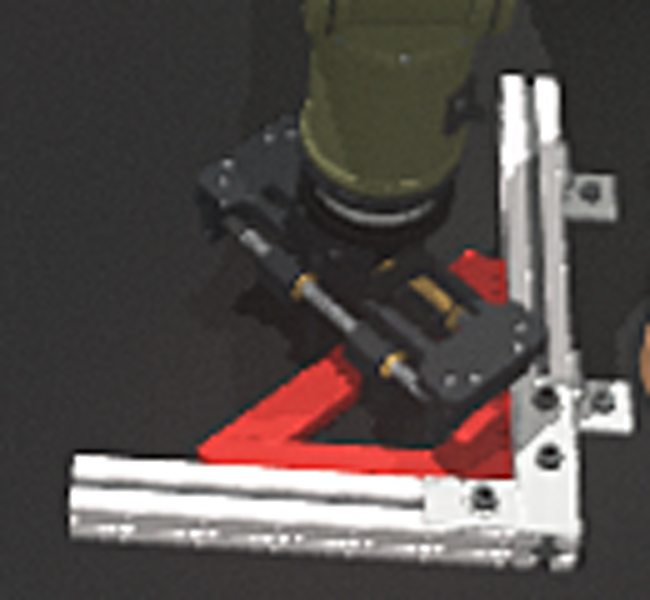

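>>> move_arm(
  motion=[
    {"jaw": 1, "tx": 0.1, "ty": 0.03, "tz": 0, "roll": 0},
    {"jaw": 1, "tx": 0.2, "ty": 0.06, "tz": 0, "roll": 0},
    {"jaw": 1, "tx": 0.3, "ty": 0.08, "tz": 0, "roll": 0},
    {"jaw": 1, "tx": 0.3, "ty": 0.08, "tz": 0, "roll": 0},
  ],
)

```text
t: 11.7
eef_pos: [0.5587, 0.1392, 0.0659]
orientation: [0.182, 0.686, -0.188, 0.679]
contact_force: [-6.8, -6.2, 0.7]
gripper_width: 0.0258
```

```bash
python3 -c "
from st import *
st('w14')"
```

```text
11.7 [0.5587 0.1392 0.0659] jaw ang 59.59 tilt [-0.0118 -0.0057 -0.9999] F [-6.8 -6.2  0.7] T [-1.32  1.19 -0.02] w 0.0258
frame TCP mm [80.96 79.6 ] home 82.2 79.8; F frame [8.1 4.3]
```

View pics/w14.png

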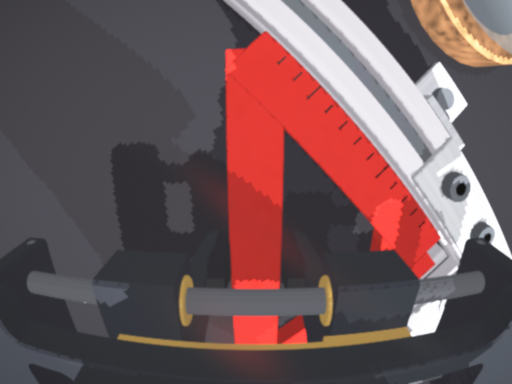

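```bash
cat > lean.py <<'E'
from st import *
def lean(n,ref=False):
    if n!='top0': snap('top',n)
    c=viewer.calibration('top'); p=np.load(f'pics/{n}.npz')['p']; gr=p[:,:,1].astype(np.float32)
    W=lambda P,z:np.array([ray(c,u,v,z)[:2] for u,v in P])
    f=lambda x,y:(110+x/4,95+y/4)
    ko=line(W(edge(gr,f(330,118),f(545,75) if n=='top0' else f(545,68),w=4),.03))
    a=np.degrees(np.arctan2(ko[1][1],ko[1][0])); print(n,'cross outer ang',a.round(2),'pt',((ko[0]-O)@np.array([X,Y]).T*1e3).round(2),'rms',ko[2].round(5)); return p
E
python3 - <<'E'
from lean import *
lean('top0'); p=lean('t14'); crop(p,150,95,120,80,6,'pics/t14c.png')
E
```

```text
top0 cross outer ang -77.48 pt [-24.56 146.78] rms 0.00021
11.75 [0.5587 0.1391 0.0659] jaw ang 59.6 tilt [-0.0117 -0.0057 -0.9999] F [-6.2 -6.9 -0.9] T [-1.24  1.2  -0.03] w 0.0254
t14 cross outer ang -74.74 pt [-29.54 161.93] rms 0.00034
```

View pics/t14c.png

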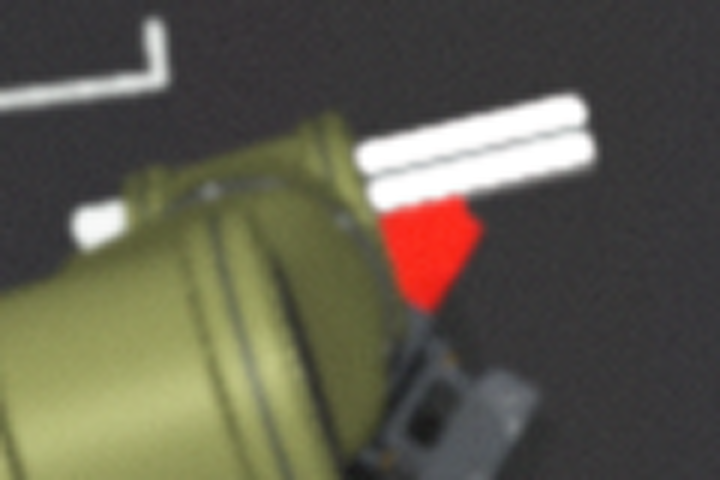

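```bash
cat > lean2.py <<'E'
from lean import *
def fitx(cam,n,z,xo,y0,y1,w=3.,ths=(0.04,0.0)):
    """fit rail face line at frame x=xo (true), height z; predicted by projecting with two leans, pick best rms"""
    c=viewer.calibration(cam); p=np.load(f'pics/{n}.npz')['p']; g=p.astype(np.float32).mean(2)
    pv=np.array([-.015,.018]); best=None
    for th in ths:
        rot=lambda q:pv+np.array([[np.cos(th),np.sin(th)],[-np.sin(th),np.cos(th)]])@(np.array(q)-pv)
        P=[O+X*q[0]+Y*q[1] for q in (rot((xo,y0)),rot((xo,y1)))]
        a,b=[proj(c,[*q,z]) for q in P]
        E=np.array([ray(c,u,v,z)[:2] for u,v in edge(g,a,b,w=w)])
        l=line(E); d=l[1] if l[1]@Y>0 else -l[1]
        r=np.arctan2(d@X,d@Y); pt=(l[0]-O)@np.array([X,Y]).T*1e3
        if best is None or l[2]<best[1]: best=(r,l[2],pt)
    print(cam,n,'z',z,'xo',xo,'lean rad',best[0].round(4),'rms',best[1].round(5),'pt',best[2].round(2))
E
python3 - <<'E'
from lean2 import *
for n in ('top0','t5','t14'): fitx('top',n,.03,-.03,.15,.22); fitx('top',n,.03,-.03,.07,.22) if n=='top0' else 0
for n in ('scene0','s5','s12','s13'): 
    fitx('scene',n,0,-.03,.05,.21); fitx('scene',n,.03,0,.10,.21); fitx('scene',n,.03,-.03,.05,.21)
E
```

```text
top top0 z 0.03 xo -0.03 lean rad 0.0118 rms 8e-05 pt [-24.29 186.16]
top top0 z 0.03 xo -0.03 lean rad 0.0212 rms 0.00021 pt [-24.91 154.94]
top t5 z 0.03 xo -0.03 lean rad 0.0119 rms 9e-05 pt [-24.3  185.76]
top t14 z 0.03 xo -0.03 lean rad 0.0245 rms 7e-05 pt [-28.8  188.56]
scene scene0 z 0 xo -0.03 lean rad 0.0106 rms 6e-05 pt [-23.9  128.95]
scene scene0 z 0.03 xo 0 lean rad 0.045 rms 0.00047 pt [  8.63 156.  ]
scene scene0 z 0.03 xo -0.03 lean rad 0.0401 rms 0.00038 pt [-23.81 135.64]
scene s5 z 0 xo -0.03 lean rad 0.0103 rms 4e-05 pt [-23.89 131.27]
scene s5 z 0.03 xo 0 lean rad 0.0447 rms 0.00042 pt [  8.68 155.97]
scene s5 z 0.03 xo -0.03 lean rad 0.0396 rms 0.00038 pt [-23.75 136.37]
scene s12 z 0 xo -0.03 lean rad 0.0092 rms 6e-05 pt [-24.04 126.29]
scene s12 z 0.03 xo 0 lean rad 0.0395 rms 0.00041 pt [  7.79 153.11]
scene s12 z 0.03 xo -0.03 lean rad 0.0246 rms 0.00038 pt [-25.22 120.21]
scene s13 z 0 xo -0.03 lean rad 0.0043 rms 0.0003 pt [-25.46 129.83]
scene s13 z 0.03 xo 0 lean rad 0.0084 rms 0.00039 pt [  3.24 156.22]
scene s13 z 0.03 xo -0.03 lean rad 0.0024 rms 0.00036 pt [-28.16 125.87]
```

>>> move_arm(
  motion=[
    {"jaw": 1, "tx": 0.08, "ty": 0.1, "tz": 0, "roll": 0},
    {"jaw": 1, "tx": 0.15, "ty": 0.2, "tz": 0, "roll": 0},
    {"jaw": 1, "tx": 0.23, "ty": 0.3, "tz": 0, "roll": 0},
    {"jaw": 1, "tx": 0.23, "ty": 0.3, "tz": 0, "roll": 0},
  ],
)

```text
t: 12.3
eef_pos: [0.559, 0.1394, 0.0658]
orientation: [0.181, 0.687, -0.191, 0.677]
contact_force: [-10.7, -10.6, 3.5]
gripper_width: 0.0255
```

```bash
python3 -c "
from lean2 import *
st('w15');p,*_=snap('scene','s15'); crop(p,225,150,130,120,6,'pics/s15c.png')
fitx('scene','s15',.03,0,.10,.21,ths=(0,)); fitx('scene','s15',.03,-.03,.05,.21,ths=(0,));fitx('scene','s13',.03,0,.10,.21,ths=(0,))"
```

```text
12.3 [0.559  0.1394 0.0658] jaw ang 59.52 tilt [-0.0167 -0.0099 -0.9998] F [-10.7 -10.6   3.5] T [-2.03  1.79  0.05] w 0.0255
frame TCP mm [80.59 79.42] home 82.2 79.8; F frame [13.   7.5]
12.35 [0.559  0.1395 0.0658] jaw ang 59.52 tilt [-0.0167 -0.0099 -0.9998] F [-10.1 -10.9   2.5] T [-2.04  1.81  0.07] w 0.0258
scene s15 z 0.03 xo 0 lean rad 0.0022 rms 0.00038 pt [  2.78 154.94]
scene s15 z 0.03 xo -0.03 lean rad -0.0012 rms 0.00024 pt [-28.4  130.12]
scene s13 z 0.03 xo 0 lean rad 0.0078 rms 0.00043 pt [  3.28 156.14]
```

View pics/s15c.png

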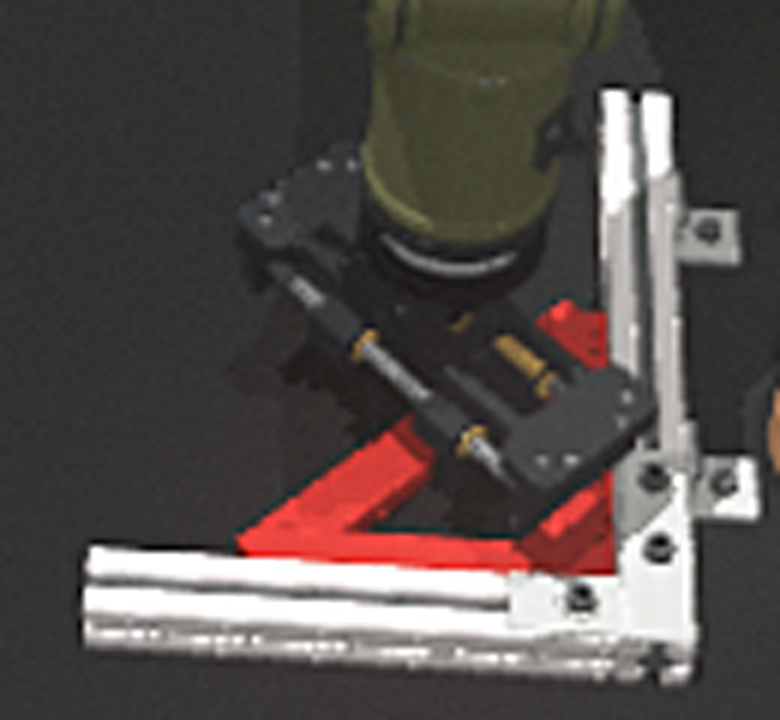

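View pics/w15.png

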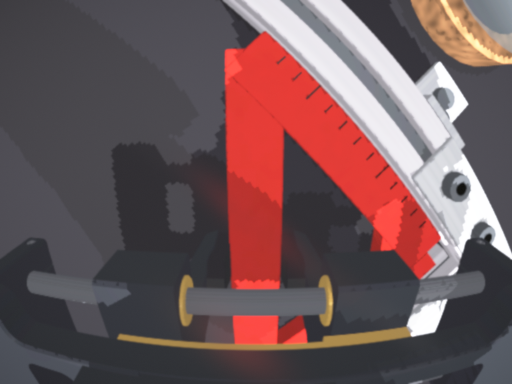

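```bash
cat > flat.py <<'E'
from fit import *
def flat(n):
    z=np.load(f'pics/{n}.npz'); p,d=z['p'].astype(int),z['d']; R_,t=z['R'],z['t']
    m=(p[:,:,0]>150)&(p[:,:,1]<90)&(d>0); m[:30]=0; m[265:]=0; m[:,:215]=0; m[:,445:]=0
    m=cv2.erode(m.astype(np.uint8),np.ones((5,5)))>0
    v,u=np.nonzero(m); a=np.c_[(u-z['cx'])/z['fx'],(v-z['cy'])/z['fy']]; th=np.linalg.norm(a,axis=1)
    q=np.c_[a/th[:,None]*np.tan(th)[:,None],np.ones(len(u))]*d[v,u][:,None]
    W=(q-t)@R_
    k=np.ones(len(W),bool)
    for _ in range(6):
        A=np.c_[W[k],np.ones(k.sum())]; co,*_=np.linalg.lstsq(A[:,[0,1,3]]-np.r_[W[k].mean(0)[:2],0],W[k,2],rcond=None)
        r=W[:,2]-((W[:,:2]-W[k].mean(0)[:2])@co[:2]+co[2]); k=np.abs(r)<max(2*np.median(np.abs(r)),.0008)
    print(n,'N',k.sum(),'slope x,y',co[:2].round(4),'mean z mm',(1e3*co[2]).round(2),'rms mm',(1e3*r[k].std()).round(2))
E
python3 -c "
from flat import *
for n in ('w3','w4','w8','w12','w13','w14','w15'): flat(n)"
```

```text
w3 N 15293 slope x,y [0.0012 0.0087] mean z mm 14.96 rms mm 0.43
w4 N 15006 slope x,y [0.0002 0.0102] mean z mm 95.57 rms mm 0.44
w8 N 15068 slope x,y [-0.0001  0.0085] mean z mm 14.96 rms mm 0.42
w12 N 15257 slope x,y [-0.0008  0.0077] mean z mm 15.38 rms mm 0.43
w13 N 15071 slope x,y [-0.0019  0.0072] mean z mm 15.21 rms mm 0.44
w14 N 15582 slope x,y [-0.001   0.0077] mean z mm 15.08 rms mm 0.44
w15 N 15320 slope x,y [-0.0004  0.0083] mean z mm 15.01 rms mm 0.44
```

>>> move_arm(
  motion=[
    {"jaw": 1, "tx": 0.03, "ty": 0.12, "tz": 0, "roll": 0},
    {"jaw": 1, "tx": 0.06, "ty": 0.24, "tz": 0, "roll": 0.001},
    {"jaw": 1, "tx": 0.08, "ty": 0.35, "tz": 0, "roll": 0.001},
    {"jaw": 1, "tx": 0.08, "ty": 0.35, "tz": 0, "roll": 0.001},
    {"jaw": 1, "tx": 0.08, "ty": 0.35, "tz": 0, "roll": 0.001},
  ],
)

```text
t: 13.02
eef_pos: [0.5591, 0.1397, 0.0657]
orientation: [0.18, 0.687, -0.193, 0.677]
contact_force: [-11.3, -16.8, 5.0]
gripper_width: 0.0259
```

```bash
python3 -c "
from lean2 import *
from flat import flat
p,d,c,s=st('w16');flat('w16');snap('scene','s16')
fitx('scene','s16',.03,0,.10,.21,ths=(0,)); fitx('scene','s16',.03,-.03,.05,.21,ths=(0,))
crop(p,230,0,240,290,2.7,'pics/w16c.png')
a=np.load('pics/s16.npz')['p'];b=np.load('pics/scene0.npz')['p']
cv2.imwrite('pics/s16b.png',a[:,:,::-1])
for nm,(y0,y1,x0,x1) in dict(flask=(170,245,350,400),bottle=(130,198,355,395),hex=(280,300,310,360)).items(): print(nm,np.abs(a[y0:y1,x0:x1].astype(int)-b[y0:y1,x0:x1]).mean().round(2))
"
```

```text
13.03 [0.5591 0.1397 0.0657] jaw ang 59.46 tilt [-0.019  -0.0143 -0.9997] F [-11.3 -16.8   5. ] T [-3.08  2.    0.12] w 0.0259
frame TCP mm [80.39 79.16] home 82.2 79.8; F frame [15.2 13.3]
w16 N 15391 slope x,y [-0.0006  0.0092] mean z mm 14.99 rms mm 0.45
13.07 [0.5591 0.1397 0.0656] jaw ang 59.45 tilt [-0.019  -0.0144 -0.9997] F [-10.8 -17.    4.8] T [-3.07  2.04  0.13] w 0.0259
scene s16 z 0.03 xo 0 lean rad 0.0022 rms 0.00036 pt [  2.76 155.26]
scene s16 z 0.03 xo -0.03 lean rad -0.0019 rms 0.00041 pt [-28.59 132.14]
flask 9.23
bottle 15.81
hex 1.71
```

View pics/w16c.png

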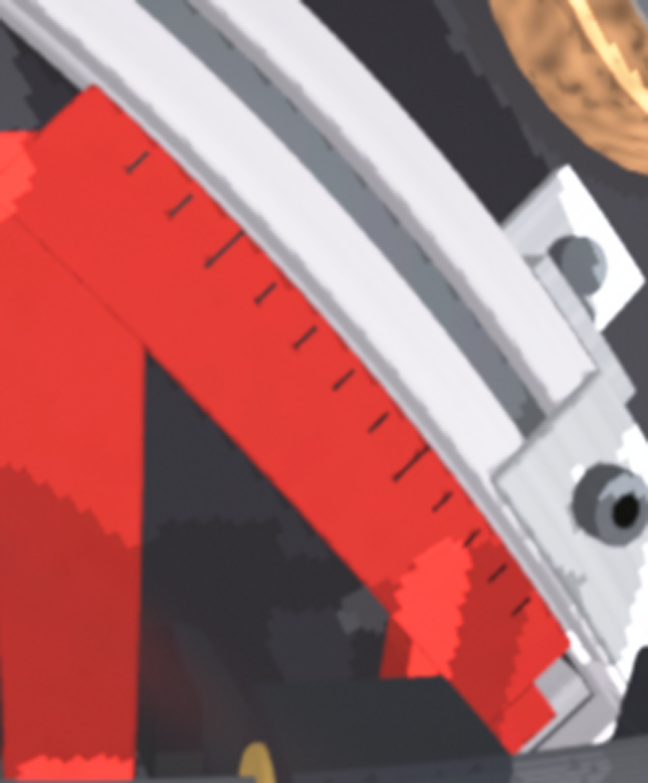

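View pics/s16b.png

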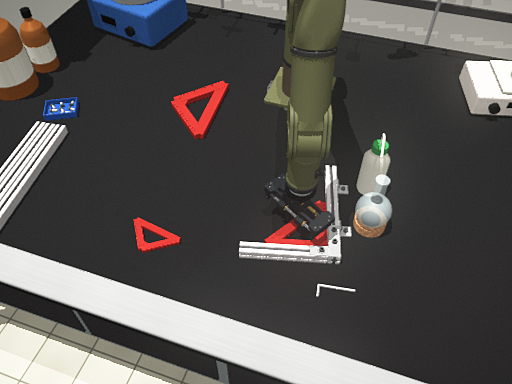

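```bash
python3 - <<'E'
from lean2 import *
import rail
p,c=rail.load('w16')
# green low on both red & dark; use red for inner leg edge, green for red/white boundary
for nm,ch,z,y in (('leg outer/rail',1,.016,0),('leg inner',0,.016,.026),('rail top inner',1,.03,0),('rail outer? slot',1,.03,-.03)):
    g=p[:,:,ch].astype(np.float32)
    try:
        F=lambda x,yy:O+X*x+Y*yy
        l=line(wedge(g,c,F(.05,y),F(.145,y),z,w=.004)); r=(l[0]-O)@np.array([X,Y]).T*1e3
        print(nm,np.degrees(np.arctan2(l[1][1],l[1][0])).round(2),r.round(2),l[2].round(5))
    except Exception as e: print(nm,'x',e)
for nm,y in (('x-leg end',None),):
    pass
E
```

```text
leg outer/rail 14.74 [97.51  0.75] 4e-05
leg inner 14.74 [86.79 26.12] 5e-05
rail top inner 14.74 [95.01  2.91] 2e-05
rail outer? slot 18.66 [ 99.15 -30.52] 0.00084
```

```bash
python3 -c "
from plant import bot
print(bot.sign_off())"
```

```text
the job is handed in; nothing more can be done
None
```

I gripped the middle-sized red square on its diagonal bar, laid it flat inside the corner and slid it along the base rail until it pushed the cross rail out to a solid stop. I handed the job in at about 13 s, with the square still gripped and pressing about 15 N towards the cross rail and 13 N towards the base rail.

What the last checks showed:
- **Base rail leg:** it sits flush. The leg measured 14.74° in the final wrist picture, against 14.69° for the rail measured earlier.
- **Cross rail lean:** it is within about 0.002 rad of true; it started at about 0.04 rad. The two edge fits differ, +0.002 and −0.002. The view from above was partly hidden by the arm, so this comes from the scene camera, the solid stop and the final position.
- **Flatness:** the square is flat on the bench to about 0.002 rad, and its height is the same as at the start.
- **Tool tilt:** the tool leans about 1.4° under the push, but the square did not tilt with it.
- **Position:** the final tool position is about 1.8 mm (towards the cross rail) and 0.6 mm (towards the base rail) past the home position I worked out. The tool lean explains most of this.
- **Bystanders:** the flask, wash bottle and hex key look unmoved in the last picture. A pixel comparison was clean only for the hex key. The flask and bottle areas did change, and I took that to be the arm and its shadow.

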